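# Set out the round-bottom flasks on their cork rings

## Task

Set out the four round-bottom flasks for the practical: take each from the wooden rack and stand it on the cork ring of its own size in the tray, the smallest flask on the smallest ring and so on up to the largest, upright and seated in the bore. It is glassware: lower each flask onto its ring rather than dropping it, and do not knock one flask against another. Leave the rings lying where they are, and leave the wash bottle and the beaker alone.

Things in the scene. Friction and masses are not known exactly. Their poses are not given: they have to be found in the camera images.
- flask25: smallest round-bottom glass flask, dark rubber bung on top: bulb 42 across; straight neck 18 across, free from 42 to its rim 88 above the foot (grip it 10 to 15 below the rim, fingers across the row); bung 9 above the rim. Origin: foot of the bulb, on the axis; z up the neck. Starts in a wooden rack (394 x 92), one of 4 holes 95 apart in a straight row, foot 25.8 above the bench. About 40 g. All in mm
- flask50: second smallest round-bottom glass flask, dark rubber bung on top: bulb 51 across; straight neck 22 across, free from 51 to its rim 100 above the foot (grip it 10 to 15 below the rim, fingers across the row); bung 9 above the rim. Origin: foot of the bulb, on the axis; z up the neck. Starts in a wooden rack (394 x 92), one of 4 holes 95 apart in a straight row, foot 28.6 above the bench. About 55 g. All in mm
- flask100: second largest round-bottom glass flask, dark rubber bung on top: bulb 64 across; straight neck 26 across, free from 64 to its rim 120 above the foot (grip it 10 to 15 below the rim, fingers across the row); bung 9 above the rim. Origin: foot of the bulb, on the axis; z up the neck. Starts in a wooden rack (394 x 92), one of 4 holes 95 apart in a straight row, foot 30.5 above the bench. About 85 g. All in mm
- flask250: largest round-bottom glass flask, dark rubber bung on top: bulb 85 across; straight neck 31 across, free from 85 to its rim 146 above the foot (grip it 10 to 15 below the rim, fingers across the row); bung 9 above the rim. Origin: foot of the bulb, on the axis; z up the neck. Starts in a wooden rack (394 x 92), one of 4 holes 95 apart in a straight row, foot 32 above the bench. About 150 g. All in mm
- ring25: smallest cork ring, loose: 52 mm outside, bore 26, height 14. Origin: centre of its underside, on the 4 mm floor of a cream tray (450 x 132, lip 18 high), in a straight row of four about 108 apart; z up. For the smallest flask, whose bulb settles into the bore and is centred by it, its foot 9.5 mm above this origin
- ring50: second smallest cork ring, loose: 64 mm outside, bore 32, height 18. Origin: centre of its underside, on the 4 mm floor of a cream tray (450 x 132, lip 18 high), in a straight row of four about 108 apart; z up. For the second smallest flask, whose bulb settles into the bore and is centred by it, its foot 12.4 mm above this origin
- ring100: second largest cork ring, loose: 82 mm outside, bore 40, height 22. Origin: centre of its underside, on the 4 mm floor of a cream tray (450 x 132, lip 18 high), in a straight row of four about 108 apart; z up. For the second largest flask, whose bulb settles into the bore and is centred by it, its foot 15 mm above this origin
- ring250: largest cork ring, loose: 106 mm outside, bore 54, height 28. Origin: centre of its underside, on the 4 mm floor of a cream tray (450 x 132, lip 18 high), in a straight row of four about 108 apart; z up. For the largest flask, whose bulb settles into the bore and is centred by it, its foot 18.3 mm above this origin
- wash_bottle: bystander: white plastic wash bottle, 66 mm across, blue cap, bent spout reaching 58 mm out and 196 mm high, at one end of the work. Origin: centre of its underside
- beaker: bystander: empty glass beaker, 72 mm across, 90 mm high, at the other end of the work. Origin: centre of its underside
Things that resemble listed ones, but are neither listed nor needed, are in the scene too. What is shaped like the flask25 but pink or purple is not meant.

How it is judged:
At the end, for the whole second after the job is handed in: each flask stands on the ring of its size: axis within 12 mm of the ring's centre, foot within 5 mm of its seated height, upright within 0.2 rad, at rest; each ring flat (0.1 rad) and within 30 mm of where it lay (horizontal distance between flask25 and ring25 below 0.012 m and z of flask25 in the frame of ring25 between 0.0045 and 0.0155 m and angle between each of flask25, flask50, flask100, flask250's own z axis and vertical below 0.2 rad and angle between each of ring25, ring50, ring100, ring250's own z axis and vertical below 0.1 rad and distance of each of ring25, ring50, ring100, ring250 from where it was at the start of the episode below 0.03 m and linear speed of each of flask25, flask50, flask100, flask250 below 0.03 m/s and angular speed of each of flask25, flask50, flask100, flask250 below 0.3 rad/s and horizontal distance between flask50 and ring50 below 0.012 m and z of flask50 in the frame of ring50 between 0.0074 and 0.0184 m and horizontal distance between flask100 and ring100 below 0.012 m and z of flask100 in the frame of ring100 between 0.01 and 0.021 m and horizontal distance between flask250 and ring250 below 0.012 m and z of flask250 in the frame of ring250 between 0.0133 and 0.0243 m); the robot touches nothing.
It fails at once if a flask falls free (moves faster than 0.6 m/s, a drop of about 18 mm, with no finger on it) ((linear speed of flask25 above 0.6 m/s and contact force between the fingers and flask25 below 0.01 N) or (linear speed of flask50 above 0.6 m/s and contact force between the fingers and flask50 below 0.01 N) or (linear speed of flask100 above 0.6 m/s and contact force between the fingers and flask100 below 0.01 N) or (linear speed of flask250 above 0.6 m/s and contact force between the fingers and flask250 below 0.01 N)).
It fails at once if one flask is knocked against another (more than 3 N) (contact force between flask25 and flask50 above 3 N or contact force between any of flask25, flask50 and flask100 above 3 N or contact force between any of flask25, flask50, flask100 and flask250 above 3 N).
It fails at once if the wash bottle or the beaker is pushed more than 30 mm or tipped (distance of any of wash_bottle, beaker from where it was at the start of the episode above 0.03 m or angle between any of wash_bottle, beaker's own z axis and vertical above 0.3 rad).
It also fails if it takes over 96 s, if anything falls off the work surface, if the arm or the gripper's body presses on something with over 40 N, if the wrist force passes 120 N, or if a joint passes its speed limit or range.

## Robot

A 6-joint arm with a two-finger parallel gripper is mounted at the origin on the work surface. World frame = base frame: x ahead of the robot, y to its left, z up, the work surface at z = 0. Lengths are in m, angles in rad, forces in N, time in s.
With the tool pointing down it reaches from about 0.35 to 0.85 m from the base axis. Payload 8.1 kg.
Tool frame: the origin (TCP) lies at the very end of the fingers, on their centre line; the grasp point (between the pads) lies 19 mm behind it; z points along the fingers, y is the line along which they close (so a half turn about z gives the same grasp; the last joint's range is limited). The gripper opens to 93 mm and grips with 3 to 60 N. Pads are 15 mm wide; open, the fingers measure 128 mm over their backs; the gripper's body (75 mm by 188 mm) begins 65 mm behind the grasp point.
Start: joints at [1.239, 0.13, 1.488, -0, 1.523, -0.085], TCP at [0.147, 0.582, 0.219] pointing down, gripper open.
Joint ranges: [-2.96, 2.96], [-0.89, 2.26], [0.02, 2.5], [-1.34, 4.48], [0, 2.73], [-2.66, 2.66]. Speed limits (rad/s): [2.39, 2.39, 2.79, 3.14, 3.14, 3.14].

## Interface

Orientations are given as a rotation vector (axis times angle).
In Python, from plant import read_state, eyes, workorder gives the robot as it stands. The module is installed in compiled form; this text tells all that it offers.
- The arm moves only by the tool play_rows, never from a script. Its argument "targets" is one flat list of numbers, 4 for each row, row after row: the shift along the tool's x, y, z in cm, then the turn about the tool's z in degrees. In form: [dx, dy, dz, roll, dx, dy, dz, roll, ...]. A call has 1 to 8 rows; each row is the pose to reach, as a shift and turn from the pose commanded when the call began, along the tool's axes at that moment; what a row does not reach only later rows make up. A row lasts 1/12 s, in which the tool goes at most 41.7 mm and 7.16 degrees, less where a joint would pass 70% of its speed; a pose out of reach is approached as far as the arm can. A call with a gripper value outside its range is refused whole. "grip" is the finger opening in cm, from 0 to 9.3, set as the call begins (left out, the last holds). The fingers move at their own pace and stop on an object; "grip_force" is the grip in N (left out, the last holds). Time passes only in rows, so rows that repeat a pose let the fingers close. It gives the time, the measured TCP pose, the force, the opening and the grip force at its end, in the units of the state.
- read_state(): the state, without advancing time (a new reading comes with each control period).
- eyes.read_camera(name): name is "side" or "top"; returns a dict with "image" (384x512x3 uint8, red, green, blue), "vfov" (degrees; the focal length in pixels is half the picture's height over the tangent of half this angle, whatever the lens; pixels are square), "cx", "cy" (the principal point, pixels), "cam_to_world" (4x4, takes a point from camera to world coordinates). Camera axes: x right, y up, looking along -z (the intrinsics and any distortion apply to the point x, -y, -z); pixel columns grow to the right and rows downward; lengths in m; the calibration is good to about 2 mm. A picture is of the moment at which its call begins. There is no depth.
- workorder.close_job(): hands the job in; it is judged then, once.
The state is a dict: "t": time; "q": joint angles; "dq": joint speeds; "joint_torque": joint torques, N m; "tool_pos": TCP position; "orientation": TCP orientation; "force": force on the tool from outside, world axes, zero at the start; "wrist_torque": the same for the moment, N m; "opening": finger opening in m; "gripper_force": force on a finger pad.
Only numpy, scipy, OpenCV 4.12 (cv2) and the standard library are available. Lean on these libraries where they do the work, as an engineer would, in place of code of your own. Each camera call takes 0.05 s, during which the arm holds its last target. There are 200 camera calls.

## Working session

There is one attempt and no reset: what is moved stays moved. The work goes in short steps, Python scripts to look and compute and a tool call to move; the robot and the scene stay as the last step left them, time stands still between calls to the robot, and variables do not carry over. Pictures are saved under pics/ and viewed, at most 14 in all, crops included, and the job is handed in when it is done.

Besides the shell and the picture viewer there is one more tool, called after "Emit:" by a JSON object that holds its "fn" and its "kwargs". play_rows: Moves the arm, as the interface text tells. Its arguments: {"type":"object","properties":{"targets":{"type":"array"},"grip":{"type":"number"},"grip_force":{"type":"number"}},"required":["targets"]}

```bash
mkdir -p pics; cat > h.py <<'E'
import numpy as np, cv2
from plant import read_state, eyes, workorder
def cam(n):
    c=eyes.read_camera(n); return c
def save(c,fn): cv2.imwrite(fn,cv2.cvtColor(c["image"],cv2.COLOR_RGB2BGR))
E
python3 - <<'E'
from h import *
for n in("top","side"):
    c=cam(n); save(c,f"pics/{n}0.png"); print(n,{k:v for k,v in c.items() if k!="image"})
s=read_state(); print(s)
E
```

```text
top {'vfov': 55.87610991108861, 'cx': 256.24984995396693, 'cy': 196.11814164956525, 'cam_to_world': array([[-0.02523184,  0.99811252, -0.05598882,  0.52329882],
       [-0.99955378, -0.02608468, -0.01455408, -0.0068828 ],
       [-0.01598706,  0.05559661,  0.99832531,  1.17305495],
       [ 0.        ,  0.        ,  0.        ,  1.        ]])}
side {'vfov': 45.79968098491953, 'cx': 259.4165437266114, 'cy': 189.05564153660427, 'cam_to_world': array([[-0.96888348,  0.12525172, -0.21348725,  0.31256772],
       [-0.24735588, -0.45882484,  0.85340192,  1.01691422],
       [ 0.00893681,  0.87965435,  0.47552956,  0.62875725],
       [ 0.        ,  0.        ,  0.        ,  1.        ]])}
{'t': 0.1, 'q': array([ 1.23857204e+00,  1.31099838e-01,  1.48917521e+00,  1.26036982e-05,
        1.52298422e+00, -8.54260511e-02]), 'dq': array([ 0.00034898, -0.0032413 , -0.00095893,  0.0012524 , -0.00153023,
       -0.00081044]), 'joint_torque': array([ 1.02213893e-03, -5.61333311e+01, -4.93103027e+01,  7.70474738e-02,
        2.89242889e-02, -8.75674573e-05]), 'tool_pos': array([0.14640164, 0.58133705, 0.21768121]), 'orientation': array([-3.86643426e-01, -3.11734769e+00,  2.55664477e-03]), 'force': array([-0.19986873,  0.83621974,  0.12081379]), 'wrist_torque': array([-0.01209907,  0.02337193,  0.01899565]), 'gripper_force': 0.0, 'opening': 0.09309955659678275}
```

View pics/top0.png

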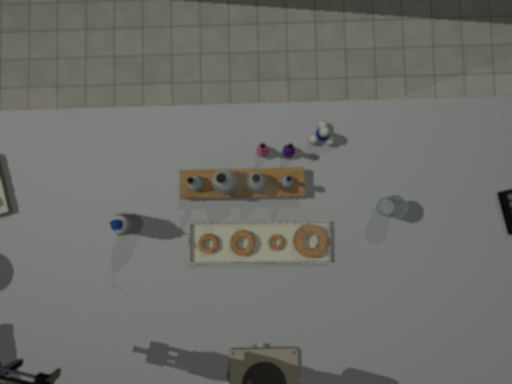

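View pics/side0.png

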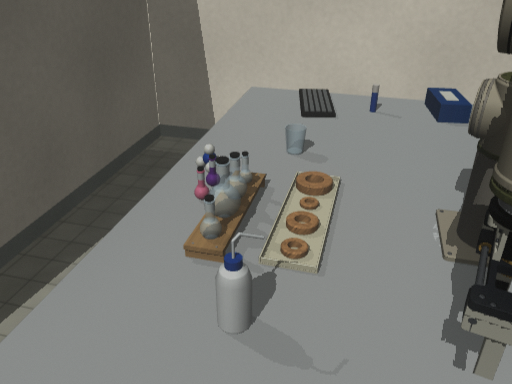

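```bash
python3 - <<'E'
from h import *
t=cv2.imread("pics/top0.png"); s=cv2.imread("pics/side0.png")
cv2.imwrite("pics/topc.png",cv2.resize(t[110:275,175:340],None,fx=3.6,fy=3.6,interpolation=cv2.INTER_CUBIC))
cv2.imwrite("pics/sidec.png",cv2.resize(s[135:275,180:350],None,fx=4.2,fy=4.2,interpolation=cv2.INTER_CUBIC))
E
```

```text
(no output)
```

View pics/topc.png

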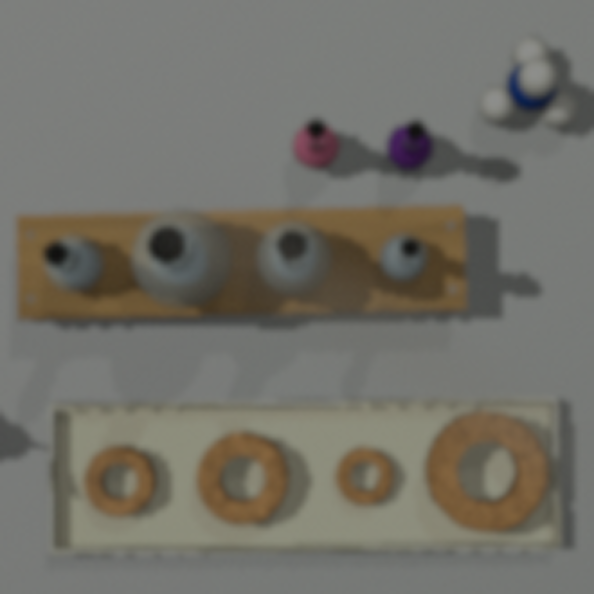

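View pics/sidec.png

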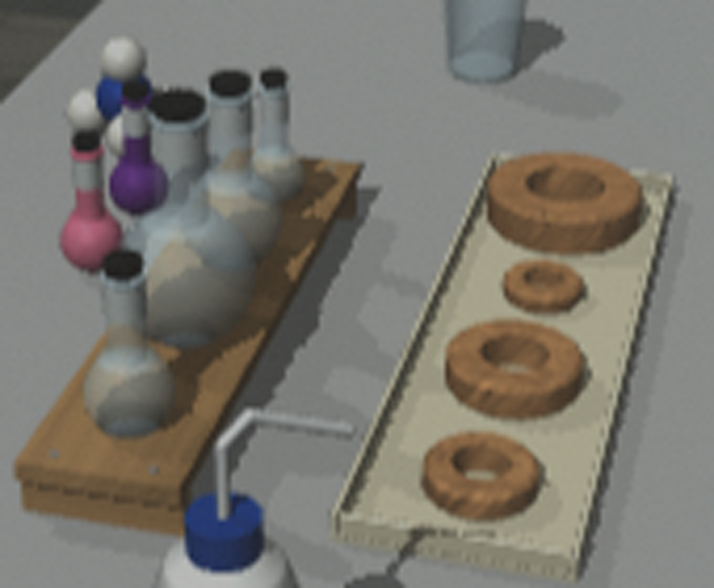

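```bash
cat >> h.py <<'E'
def ray(c,u,v,z):
    H=c["image"].shape[0]; f=H/2/np.tan(np.radians(c["vfov"])/2); M=c["cam_to_world"]
    d=M[:3,:3]@np.array([(u-c["cx"])/f,-(v-c["cy"])/f,-1]); o=M[:3,3]
    return o+d*(z-o[2])/d[2]
def blobs(mask,box,amin):
    x0,y0,x1,y1=box; m=np.zeros(mask.shape,np.uint8); m[y0:y1,x0:x1]=mask[y0:y1,x0:x1]*255
    cs,_=cv2.findContours(m,cv2.RETR_EXTERNAL,cv2.CHAIN_APPROX_NONE); out=[]
    for k in cs:
        g=np.zeros_like(m); cv2.drawContours(g,[k],-1,255,-1); M=cv2.moments(g,True)
        if M["m00"]>=amin: out.append((M["m10"]/M["m00"],M["m01"]/M["m00"],M["m00"],cv2.boundingRect(k)))
    return sorted(out)
E
python3 - <<'E'
from h import *
for n,rb,bb in(("top",(188,222,332,264),(178,165,305,198)),("side",(265,168,338,265),(195,148,255,205))):
    c=cam(n); im=c["image"]; hsv=cv2.cvtColor(im,cv2.COLOR_RGB2HSV)
    ring=(hsv[...,0]<18)&(hsv[...,1]>85)&(hsv[...,2]>40)
    dark=im.max(2)<50
    print(n,"rings")
    for b in blobs(ring,rb,30):
        mz=.004+.011; print(np.round(b[:3],1),b[3],[np.round(ray(c,b[0],b[1],.004+h/2)[:2],4) for h in(.014,.018,.022,.028)])
    print("bungs")
    for b in blobs(dark,bb,8):
        print(np.round(b[:3],1),b[3],{k:np.round(ray(c,b[0],b[1],z)[:2],4) for k,z in(("25",.0258+.095),("50",.0286+.107),("100",.0305+.127),("250",.032+.153))})
E
```

```text
top rings
[208.  243.2 286. ] (199, 234, 19, 19) [array([0.4416, 0.1681]), array([0.4417, 0.1678]), array([0.4419, 0.1675]), array([0.4421, 0.167 ])]
[242.2 242.6 486. ] (230, 231, 25, 24) [array([0.441 , 0.0587]), array([0.4412, 0.0586]), array([0.4413, 0.0585]), array([0.4415, 0.0584])]
[276.  241.9 181. ] (269, 235, 15, 15) [array([ 0.4405, -0.0493]), array([ 0.4406, -0.0492]), array([ 0.4407, -0.0492]), array([ 0.441, -0.049])]
[309.9 240.7 847. ] (294, 225, 33, 32) [array([ 0.4419, -0.1574]), array([ 0.4421, -0.1571]), array([ 0.4422, -0.1569]), array([ 0.4424, -0.1565])]
bungs
[190.2 180.1  21. ] (188, 178, 6, 5) {'25': array([0.6343, 0.2006]), '50': array([0.6328, 0.1977]), '100': array([0.6305, 0.1934]), '250': array([0.6275, 0.1879])}
[220.7 177.7  52. ] (217, 174, 8, 8) {'25': array([0.6389, 0.111 ]), '50': array([0.6373, 0.1093]), '100': array([0.6349, 0.1069]), '250': array([0.6319, 0.1038])}
[255.9 177.4  21. ] (254, 175, 5, 6) {'25': array([0.637 , 0.0082]), '50': array([0.6354, 0.008 ]), '100': array([0.633 , 0.0077]), '250': array([0.63  , 0.0073])}
[288.6 178.4  13. 
[... 1047 characters left out ...]
': array([0.6   , 0.2808])}
[211.8 156.2  20. ] (209, 154, 6, 5) {'25': array([ 0.7111, -0.042 ]), '50': array([ 0.6995, -0.0111]), '100': array([0.6823, 0.0345]), '250': array([0.6607, 0.0919])}
[221.5 159.9  71. ] (215, 157, 13, 7) {'25': array([ 0.6783, -0.0263]), '50': array([0.6676, 0.0041]), '100': array([0.6519, 0.0491]), '250': array([0.6321, 0.1055])}
[234.2 154.8  40. ] (230, 152, 9, 6) {'25': array([ 0.6557, -0.0673]), '50': array([ 0.6457, -0.0357]), '100': array([0.6309, 0.0111]), '250': array([0.6123, 0.0698])}
[244.6 153.4  18. ] (242, 152, 6, 4) {'25': array([ 0.631 , -0.0836]), '50': array([ 0.6217, -0.0515]), '100': array([ 0.608 , -0.0041]), '250': array([0.5907, 0.0555])}
```

```bash
cat >> h.py <<'E'
from scipy.spatial.transform import Rotation as Rn
def go(x,y,z):
    s=read_state(); R=Rn.from_rotvec(s["orientation"]).as_matrix()
    d=R.T@(np.array([x,y,z])-s["tool_pos"])*100
    print("shift cm",np.round(d,2),"roll",round(np.degrees(np.arctan2(R[1,1],R[0,1])),2),"pos",np.round(s["tool_pos"],4),"tilt",np.round(R[:2,2],4),"t",s["t"])
E
python3 -c "
from h import *
go(.6325,.198,.34)"
```

```text
shift cm [-56.5  -25.33 -12.18] roll 75.86 pos [0.1465 0.5815 0.218 ] tilt [-0.0004 -0.0011] t 0.2
```

Emit:
{"fn": "play_rows", "kwargs": {"targets": [0, 0, -4, 7, 0, 0, -8, 14, 0, 0, -12, 21, 0, 0, -12, 28, 0, 0, -12, 35, 0, 0, -12, 42, 0, 0, -12, 49, 0, 0, -12, 56], "grip": 5, "grip_force": 15}}

```text
t: 0.87
tool_pos: [0.1465, 0.5817, 0.3384]
orientation: [1.813, 2.566, -0.001]
force: [-0.2, -0.5, -0.1]
opening: 0.0505
gripper_force: 0.0
```

```bash
python3 -c "
from h import *
go(.6325,.198,.33)"
```

```text
shift cm [-52.4   32.99   0.85] roll 19.51 pos [0.1465 0.5817 0.3384] tilt [-0.0002 -0.0004] t 0.8667
```

Emit:
{"fn": "play_rows", "kwargs": {"targets": [-3.1, 2, 0, 5, -6.2, 4, 0, 10, -9.3, 6, 0, 15, -12.4, 8, 0, 19.5, -15.5, 10, 0, 19.5, -19, 12, 0, 19.5, -22.5, 14.2, 0, 19.5, -26, 16.4, 0, 19.5]}}

```text
t: 1.53
tool_pos: [0.3902, 0.3915, 0.3386]
orientation: [-2.214, -2.229, -0.0]
force: [0.6, 1.7, -0.3]
opening: 0.0501
gripper_force: 0.0
```

```bash
python3 -c "
from h import *
go(.6325,.198,.33)"
```

```text
shift cm [-19.52  24.1    0.86] roll 0.38 pos [0.3902 0.3915 0.3386] tilt [0. 0.] t 1.5333
```

Emit:
{"fn": "play_rows", "kwargs": {"targets": [-3, 3.5, 0, 0.4, -6, 7, 0, 0.4, -9, 10.5, 0, 0.4, -12, 14, 1, 0.4, -14.5, 17.5, 2, 0.4, -17, 21, 4, 0.4, -19.5, 24.1, 6, 0.4, -19.5, 24.1, 8, 0.4]}}

```text
t: 2.2
tool_pos: [0.6351, 0.1971, 0.2612]
orientation: [2.222, 2.216, 0.007]
force: [1.1, 0.7, 0.3]
opening: 0.0501
gripper_force: 0.0
```

```bash
python3 -c "
from h import *
go(.6325,.198,.0976)
for n in('top','side'): save(cam(n),f'pics/{n}1.png')
a=cv2.imread('pics/top1.png')[150:250,170:300];b=cv2.imread('pics/side1.png')[90:260,170:300]
k=lambda i:cv2.resize(i,None,fx=3,fy=3,interpolation=cv2.INTER_CUBIC)
a,b=k(a),k(b);a=cv2.copyMakeBorder(a,0,b.shape[0]-a.shape[0],0,0,0);cv2.imwrite('pics/c1.png',np.hstack([a,b]))"
```

```text
shift cm [ 0.08 -0.36 16.36] roll -0.15 pos [0.6351 0.1971 0.2612] tilt [0.006  0.0007] t 2.2
```

View pics/c1.png

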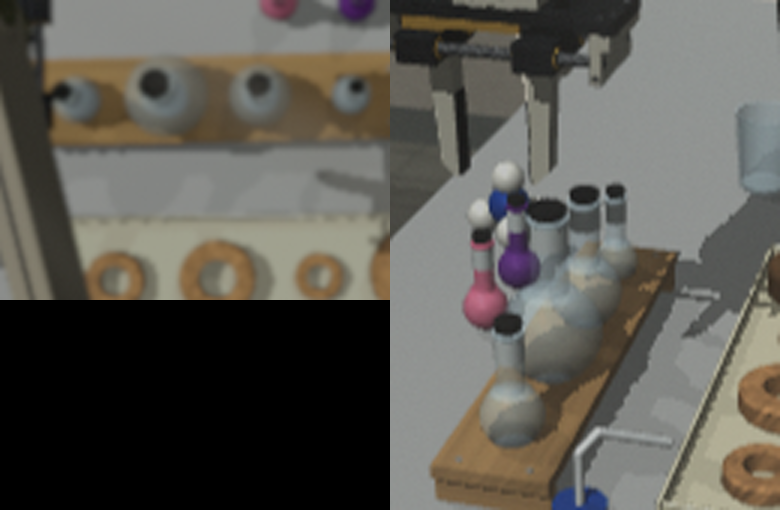

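Picture: fingers straddle flask50 (bung at crop ≈(508,325) in the side half), closing across the row, clear of flask250. Descend.

Emit:
{"fn": "play_rows", "kwargs": {"targets": [0.1, -0.3, 0, 0, 0.1, -0.3, 3, 0, 0.1, -0.3, 6, 0, 0.1, -0.3, 9, 0, 0.1, -0.3, 12, 0, 0.1, -0.3, 14, 0, 0.1, -0.3, 15.5, 0, 0.1, -0.3, 16.4, 0]}}

```text
t: 2.97
tool_pos: [0.6271, 0.202, 0.0941]
orientation: [-2.22, -2.222, 0.001]
force: [0.1, -0.0, 0.4]
opening: 0.0498
gripper_force: 0.0
```

Emit:
{"fn": "play_rows", "kwargs": {"targets": [0, 0, 0, 0, 0, 0, 0, 0, 0, 0, 0, 0, 0, 0, 0, 0, 0, 0, 0, 0, 0, 0, 0, 0], "grip": 1}}

```text
t: 3.47
tool_pos: [0.6298, 0.2008, 0.0964]
orientation: [2.221, 2.219, 0.005]
force: [2.5, 0.3, 1.8]
opening: 0.0219
gripper_force: 14.9
```

```bash
python3 -c "
from h import *
go(.6325,.198,.0976);print(read_state()['opening'],read_state()['gripper_force'])"
```

```text
shift cm [-0.27  0.27 -0.12] roll -0.05 pos [0.6298 0.2008 0.0964] tilt [0.0035 0.0007] t 3.4667
0.02186046020858608 14.921080581843853
```

Emit:
{"fn": "play_rows", "kwargs": {"targets": [0, 0, -0.5, 0, 0, 0, -1.5, 0, 0, 0, -3, 0, 0, 0, -5, 0, 0, 0, -7.5, 0, 0, 0, -10, 0, 0, 0, -12, 0, 0, 0, -13, 0]}}

```text
t: 4.13
tool_pos: [0.6294, 0.2008, 0.2292]
orientation: [2.221, 2.219, 0.006]
force: [1.4, -0.0, 0.9]
opening: 0.0216
gripper_force: 15.0
```

```bash
python3 -c "
from h import *
go(.442,.1705,.21)"
```

```text
shift cm [ -3.04 -18.75   1.83] roll -0.04 pos [0.6294 0.2008 0.2292] tilt [0.0043 0.0011] t 4.1333
```

Emit:
{"fn": "play_rows", "kwargs": {"targets": [0, -1.5, 0, 0, -0.5, -4.5, 0, 0, -1, -8, 0, 0, -1.5, -11.5, 0, 0, -2.1, -14.5, 0, 0, -2.6, -17, 0, 0, -3, -18.4, 0, 0, -3, -18.7, 0, 0]}}

```text
t: 4.8
tool_pos: [0.4391, 0.1702, 0.2245]
orientation: [-2.222, -2.221, 0.001]
force: [0.3, -0.7, 0.1]
opening: 0.0214
gripper_force: 15.0
```

Emit:
{"fn": "play_rows", "kwargs": {"targets": [0, 0, 2, 0, 0, 0, 3, 0, 0, 0, 3, 0, 0, 0, 3, 0]}}

```text
t: 5.13
tool_pos: [0.4409, 0.1705, 0.1937]
orientation: [-2.221, -2.22, 0.004]
force: [-1.4, -0.2, 0.0]
opening: 0.0217
gripper_force: 15.0
```

```bash
python3 - <<'E'
from h import *
go(.442,.1675,.004+.0124+.088-.019)
for n in('top','side'): save(cam(n),f'pics/{n}2.png')
a=cv2.imread('pics/top2.png')[160:270,170:300];b=cv2.imread('pics/side2.png')[110:280,200:340]
k=lambda i:cv2.resize(i,None,fx=2.8,fy=2.8,interpolation=cv2.INTER_CUBIC)
a,b=k(a),k(b);a=cv2.copyMakeBorder(a,0,b.shape[0]-a.shape[0],0,0,0);cv2.imwrite('pics/c2.png',np.hstack([a,b]))
E
```

```text
shift cm [-0.29  0.14 10.83] roll -0.05 pos [0.4409 0.1705 0.1937] tilt [-0.0026 -0.0006] t 5.1333
```

View pics/c2.png

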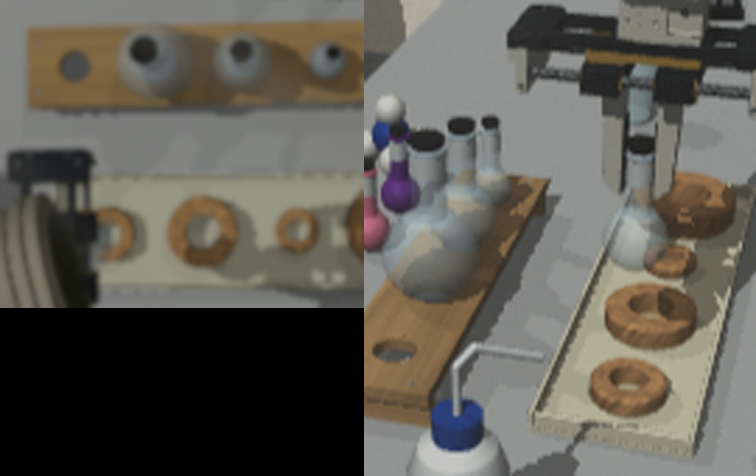

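```bash
python3 - <<'E'
from h import *
c=cam("side"); im=c["image"]
for b in blobs(im.max(2)<50,(285,156,312,172),8): print(np.round(b[:3],1),b[3],ray(c,b[0],b[1],.2327))
go(.442,.1675,.0854)
E
```

```text
[297.1 161.7  72. ] (292, 156, 12, 16) [0.44467529 0.17048105 0.2327    ]
shift cm [-0.33  0.   10.98] roll -0.05 pos [0.4419 0.1708 0.1952] tilt [0.0004 0.0001] t 5.2833
```

Emit:
{"fn": "play_rows", "kwargs": {"targets": [-0.2, 0, 0.5, 0, -0.2, 0, 2, 0, -0.2, 0, 4, 0, -0.2, 0, 6, 0, -0.2, 0, 8, 0, -0.2, 0, 9.2, 0, -0.2, 0, 9.8, 0, -0.2, 0, 10, 0]}}

```text
t: 5.95
tool_pos: [0.4408, 0.1684, 0.0937]
orientation: [-2.222, -2.22, 0.002]
force: [0.6, -0.6, -0.5]
opening: 0.0215
gripper_force: 15.0
```

Emit:
{"fn": "play_rows", "kwargs": {"targets": [0, 0, 0.3, 0, 0, 0, 0.5, 0, 0, 0, 0.7, 0, 0, 0, 0.9, 0, 0, 0, 1, 0, 0, 0, 1.1, 0, 0, 0, 1.1, 0, 0, 0, 1.1, 0]}}

```text
t: 6.62
tool_pos: [0.4423, 0.169, 0.085]
orientation: [2.221, 2.22, 0.003]
force: [-1.3, 0.6, 6.6]
opening: 0.0216
gripper_force: 15.0
```

Emit:
{"fn": "play_rows", "kwargs": {"targets": [0, 0, 0, 0, 0, 0, 0, 0, 0, 0, 0, 0, 0, 0, 0, 0], "grip": 4.5}}

```text
t: 6.95
tool_pos: [0.4412, 0.1686, 0.0835]
orientation: [-2.222, -2.221, 0.0]
force: [-0.4, -0.2, -0.5]
opening: 0.0427
gripper_force: 0.0
```

Emit:
{"fn": "play_rows", "kwargs": {"targets": [0, 0, -1, 0, 0, 0, -3, 0, 0, 0, -6, 0, 0, 0, -10, 0, 0, 0, -14, 0, 0, 0, -18, 0, 0, 0, -22, 0, 0, 0, -25, 0]}}

```text
t: 7.62
tool_pos: [0.4415, 0.1687, 0.3384]
orientation: [2.221, 2.219, 0.005]
force: [0.9, 0.4, 0.0]
opening: 0.0448
gripper_force: 0.0
```

```bash
python3 - <<'E'
from h import *
c=cam("side"); im=c["image"]; save(c,"pics/s3.png")
for b in blobs(im.max(2)<50,(270,190,315,240),8): print(np.round(b[:3],1),b[3],ray(c,b[0],b[1],.0164+.107))
go(.632,.104,.3)
b=cv2.imread('pics/s3.png')[110:280,190:350]
cv2.imwrite('pics/c3.png',cv2.resize(b,None,fx=3,fy=3,interpolation=cv2.INTER_CUBIC))
E
```

```text
[297.5 209.   52. ] (294, 206, 8, 7) [0.43739844 0.17626421 0.1234    ]
shift cm [-6.52 18.84  4.63] roll -0.04 pos [0.4432 0.1692 0.3443] tilt [0.0115 0.003 ] t 7.6667
```

View pics/c3.png

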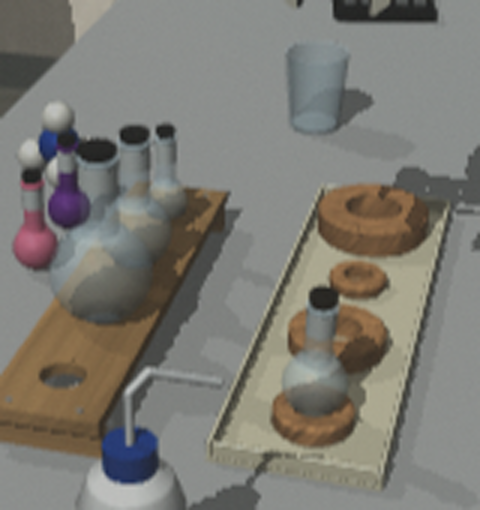

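Emit:
{"fn": "play_rows", "kwargs": {"targets": [-1, 3, 0.5, 0, -2, 6, 1, 0, -3, 9, 2, 0, -4, 12, 3, 0, -5, 15, 4, 0, -6, 17.5, 5, 0, -6.5, 18.8, 6, 0, -6.5, 18.8, 7, 0], "grip": 5.5}}

```text
t: 8.33
tool_pos: [0.6309, 0.1019, 0.2622]
orientation: [-2.224, -2.218, 0.002]
force: [1.4, -0.9, -0.6]
opening: 0.0549
gripper_force: 0.0
```

Emit:
{"fn": "play_rows", "kwargs": {"targets": [0, 0, 1, 0, 0, 0, 2, 0, 0, 0, 2, 0, 0, 0, 2, 0]}}

```text
t: 8.67
tool_pos: [0.6281, 0.1041, 0.2433]
orientation: [-2.221, -2.221, 0.001]
force: [0.8, 0.7, 0.3]
opening: 0.055
gripper_force: 0.0
```

```bash
python3 - <<'E'
from h import *
go(.632,.104,.146)
E
```

```text
shift cm [-0.01  0.4   9.73] roll 0.01 pos [0.6281 0.1041 0.2433] tilt [-0.0011 -0.    ] t 8.6667
```

Emit:
{"fn": "play_rows", "kwargs": {"targets": [0, 0.3, 0.5, 0, 0, 0.3, 2, 0, 0, 0.3, 4, 0, 0, 0.3, 6, 0, 0, 0.3, 8, 0, 0, 0.3, 9.3, 0, 0, 0.3, 9.7, 0, 0, 0.3, 9.7, 0]}}

```text
t: 9.33
tool_pos: [0.6316, 0.1036, 0.1458]
orientation: [-2.221, -2.22, 0.002]
force: [-0.3, 0.3, 0.5]
opening: 0.0551
gripper_force: 0.0
```

Emit:
{"fn": "play_rows", "kwargs": {"targets": [0, 0, 0, 0, 0, 0, 0, 0, 0, 0, 0, 0, 0, 0, 0, 0, 0, 0, 0, 0, 0, 0, 0, 0], "grip": 1.5, "grip_force": 20}}

```text
t: 9.83
tool_pos: [0.6327, 0.1036, 0.1477]
orientation: [2.222, 2.22, 0.002]
force: [-1.2, -0.5, 4.1]
opening: 0.0307
gripper_force: 20.0
```

Emit:
{"fn": "play_rows", "kwargs": {"targets": [0, 0, -0.5, 0, 0, 0, -1.5, 0, 0, 0, -3, 0, 0, 0, -5, 0, 0, 0, -8, 0, 0, 0, -11, 0, 0, 0, -14, 0, 0, 0, -16, 0]}}

```text
t: 10.5
tool_pos: [0.6328, 0.1036, 0.3111]
orientation: [2.22, 2.219, 0.005]
force: [1.3, -0.2, -0.9]
opening: 0.0306
gripper_force: 20.0
```

```bash
python3 - <<'E'
from h import *
go(.4425,-.157,.30)
E
```

```text
shift cm [-26.07 -19.02   1.03] roll -0.04 pos [0.6328 0.1036 0.3111] tilt [0.0038 0.0003] t 10.5
```

Emit:
{"fn": "play_rows", "kwargs": {"targets": [-0.7, -1, 0, 0, -3, -3, 0, 0, -6, -5.5, 0, 0, -9, -8, 0, 0, -12, -10, 0, 0, -15, -12, 0, 0, -18, -14, 0, 0, -20.5, -15.5, 0, 0]}}

```text
t: 11.17
tool_pos: [0.4755, -0.1029, 0.3075]
orientation: [2.222, 2.22, -0.0]
force: [0.1, -0.4, -0.9]
opening: 0.0308
gripper_force: 20.0
```

```bash
python3 - <<'E'
from h import *
go(.4425,-.157,.20)
E
```

```text
shift cm [-5.4  -3.3  10.75] roll -0.06 pos [ 0.4755 -0.1029  0.3075] tilt [ 0.0006 -0.0007] t 11.1667
```

Emit:
{"fn": "play_rows", "kwargs": {"targets": [-2, -1.5, 0, 0, -4, -2.6, 0.5, 0, -5, -3.2, 2, 0, -5.5, -3.4, 4, 0, -5.5, -3.4, 6, 0, -5.5, -3.4, 8, 0, -5.5, -3.4, 9, 0, -5.5, -3.4, 9.5, 0]}}

```text
t: 11.83
tool_pos: [0.4422, -0.1559, 0.2103]
orientation: [-2.221, -2.219, 0.001]
force: [0.3, 0.1, -1.5]
opening: 0.0306
gripper_force: 20.0
```

Emit:
{"fn": "play_rows", "kwargs": {"targets": [0, 0, 0, 0, 0, 0, 0, 0, 0, 0, 0, 0]}}

```text
t: 12.08
tool_pos: [0.4439, -0.1566, 0.2132]
orientation: [2.22, 2.22, 0.001]
force: [0.2, 0.1, -1.7]
opening: 0.0308
gripper_force: 20.0
```

```bash
python3 - <<'E'
from h import *
go(.4425,-.157,.0223+.1153)
c=cam("side"); save(c,"pics/s4.png"); b=c["image"]
cv2.imwrite('pics/c4.png',cv2.resize(cv2.imread('pics/s4.png')[90:260,240:400],None,fx=3,fy=3,interpolation=cv2.INTER_CUBIC))
E
```

```text
shift cm [-0.04 -0.15  7.56] roll -0.02 pos [ 0.4439 -0.1566  0.2132] tilt [ 0.0019 -0.001 ] t 12.0833
```

View pics/c4.png

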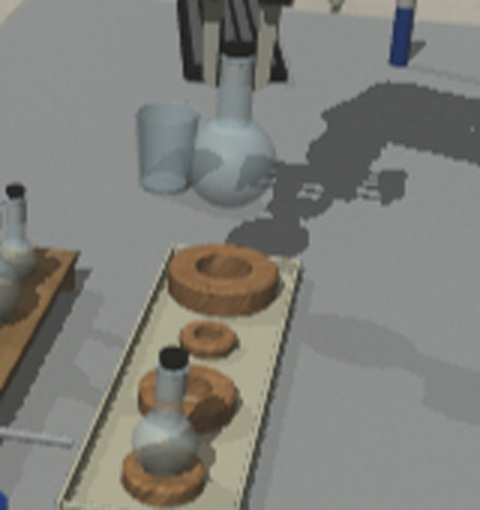

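Emit:
{"fn": "play_rows", "kwargs": {"targets": [0, -0.1, 0.5, 0, 0, -0.1, 1.5, 0, 0, -0.1, 3, 0, 0, -0.1, 4.5, 0, 0, -0.1, 5.5, 0, 0, -0.1, 6.2, 0, 0, -0.1, 6.6, 0, 0, -0.1, 6.7, 0]}}

```text
t: 12.8
tool_pos: [0.4417, -0.1562, 0.1438]
orientation: [-2.221, -2.22, 0.001]
force: [0.1, -0.0, -0.2]
opening: 0.0305
gripper_force: 20.0
```

Emit:
{"fn": "play_rows", "kwargs": {"targets": [0, 0, 0.2, 0, 0, 0, 0.4, 0, 0, 0, 0.5, 0, 0, 0, 0.6, 0, 0, 0, 0.7, 0, 0, 0, 0.8, 0, 0, 0, 0.8, 0, 0, 0, 0.8, 0]}}

```text
t: 13.47
tool_pos: [0.4429, -0.1565, 0.1382]
orientation: [2.221, 2.219, 0.001]
force: [-1.4, 1.7, 7.6]
opening: 0.0305
gripper_force: 20.0
```

Seated (7.6 N up at the expected height). Release, retreat, go to flask100.

Emit:
{"fn": "play_rows", "kwargs": {"targets": [0, 0, 0, 0, 0, 0, 0, 0, 0, 0, 0, 0, 0, 0, 0, 0], "grip": 5.5}}

```text
t: 13.8
tool_pos: [0.442, -0.1563, 0.1365]
orientation: [-2.222, -2.221, 0.0]
force: [-0.1, 0.4, -0.1]
opening: 0.0523
gripper_force: 0.0
```

Emit:
{"fn": "play_rows", "kwargs": {"targets": [0, 0, -1, 0, 0, 0, -3, 0, 0, 0, -6, 0, 0, 0, -9, 0, 0, 0, -12, 0, 0, 0, -14, 0, 0, 0, -15, 0, 0, 0, -15, 0]}}

```text
t: 14.47
tool_pos: [0.4432, -0.1569, 0.2899]
orientation: [2.219, 2.217, 0.003]
force: [1.3, 0.6, 0.4]
opening: 0.055
gripper_force: 0.0
```

```bash
python3 - <<'E'
from h import *
go(.632,.009,.23)
E
```

```text
shift cm [16.62 18.84  6.03] roll -0.04 pos [ 0.4432 -0.1569  0.2899] tilt [ 0.0045 -0.0022] t 14.4667
```

Emit:
{"fn": "play_rows", "kwargs": {"targets": [2.2, 2.5, 0, 0, 5, 5.5, 0, 0, 7.5, 8.5, 0.5, 0, 10, 11.5, 2, 0, 12.5, 14.5, 4, 0, 15, 17.2, 5, 0, 16.6, 18.9, 6, 0, 16.6, 18.9, 6, 0], "grip": 5}}

```text
t: 15.13
tool_pos: [0.6308, 0.0133, 0.22]
orientation: [-2.214, -2.22, 0.007]
force: [0.7, -1.0, -1.1]
opening: 0.0497
gripper_force: 0.0
```

Emit:
{"fn": "play_rows", "kwargs": {"targets": [0, 0, 0, 0, 0, 0, 0, 0, 0, 0, 0, 0]}}

```text
t: 15.38
tool_pos: [0.6307, 0.0085, 0.2269]
orientation: [2.223, 2.219, -0.0]
force: [0.3, -0.1, 0.4]
opening: 0.05
gripper_force: 0.0
```

```bash
python3 - <<'E'
from h import *
go(.632,.009,.1195)
E
```

```text
shift cm [ 0.05  0.13 10.74] roll -0.1 pos [0.6307 0.0085 0.2269] tilt [ 0.0001 -0.0003] t 15.3833
```

Emit:
{"fn": "play_rows", "kwargs": {"targets": [0, 0.1, 0.5, 0, 0, 0.1, 2, 0, 0, 0.1, 4, 0, 0, 0.1, 6.5, 0, 0, 0.1, 8.5, 0, 0, 0.1, 10, 0, 0, 0.1, 10.6, 0, 0, 0.1, 10.6, 0]}}

```text
t: 16.05
tool_pos: [0.6308, 0.0089, 0.1191]
orientation: [-2.222, -2.218, 0.003]
force: [-0.2, 0.4, -0.3]
opening: 0.05
gripper_force: 0.0
```

Emit:
{"fn": "play_rows", "kwargs": {"targets": [0, 0, 0, 0, 0, 0, 0, 0, 0, 0, 0, 0, 0, 0, 0, 0, 0, 0, 0, 0, 0, 0, 0, 0], "grip": 1.3, "grip_force": 18}}

```text
t: 16.55
tool_pos: [0.6327, 0.0095, 0.1218]
orientation: [2.221, 2.22, 0.001]
force: [-1.4, -0.2, 5.0]
opening: 0.0258
gripper_force: 18.0
```

Emit:
{"fn": "play_rows", "kwargs": {"targets": [0, 0, -0.5, 0, 0, 0, -1.5, 0, 0, 0, -3, 0, 0, 0, -5, 0, 0, 0, -8, 0, 0, 0, -11, 0, 0, 0, -14, 0, 0, 0, -16, 0]}}

```text
t: 17.22
tool_pos: [0.633, 0.0096, 0.2852]
orientation: [2.22, 2.219, 0.004]
force: [-0.2, -0.1, 0.3]
opening: 0.0257
gripper_force: 17.9
```

```bash
python3 - <<'E'
from h import *
go(.442,.058,.20)
E
```

```text
shift cm [  4.83 -19.13   8.44] roll -0.04 pos [0.633  0.0096 0.2852] tilt [ 0.0041 -0.0002] t 17.2167
```

Emit:
{"fn": "play_rows", "kwargs": {"targets": [0.4, -1.5, 0, 0, 1.2, -4.5, 0, 0, 2, -8, 0, 0, 3, -11.5, 1, 0, 3.8, -14.8, 2, 0, 4.4, -17.3, 4, 0, 4.8, -18.8, 6, 0, 4.8, -19.1, 8, 0]}}

```text
t: 17.88
tool_pos: [0.4396, 0.0585, 0.2011]
orientation: [2.22, 2.221, 0.002]
force: [-0.4, 0.2, -0.5]
opening: 0.0253
gripper_force: 18.0
```

Emit:
{"fn": "play_rows", "kwargs": {"targets": [0, 0, 0.5, 0, 0, 0, 0.5, 0, 0, 0, 0.5, 0]}}

```text
t: 18.13
tool_pos: [0.4419, 0.0576, 0.1968]
orientation: [2.222, 2.22, 0.001]
force: [1.5, 0.6, -0.5]
opening: 0.0255
gripper_force: 18.0
```

```bash
python3 - <<'E'
from h import *
go(.442,.058,.1098)
E
```

```text
shift cm [0.04 0.   8.7 ] roll -0.05 pos [0.4419 0.0576 0.1968] tilt [0.0009 0.    ] t 18.1333
```

Emit:
{"fn": "play_rows", "kwargs": {"targets": [0, 0, 0.5, 0, 0, 0, 1.5, 0, 0, 0, 3.5, 0, 0, 0, 5.5, 0, 0, 0, 6.8, 0, 0, 0, 7.4, 0, 0, 0, 7.8, 0, 0, 0, 7.9, 0]}}

```text
t: 18.8
tool_pos: [0.4413, 0.0576, 0.1163]
orientation: [-2.222, -2.22, 0.001]
force: [-0.6, -0.4, -0.5]
opening: 0.0258
gripper_force: 18.0
```

Emit:
{"fn": "play_rows", "kwargs": {"targets": [0, 0, 0.2, 0, 0, 0, 0.4, 0, 0, 0, 0.5, 0, 0, 0, 0.6, 0, 0, 0, 0.7, 0, 0, 0, 0.8, 0, 0, 0, 0.8, 0, 0, 0, 0.8, 0]}}

```text
t: 19.47
tool_pos: [0.4429, 0.0581, 0.1113]
orientation: [2.221, 2.219, 0.005]
force: [-3.1, 1.7, 13.3]
opening: 0.0259
gripper_force: 18.1
```

Emit:
{"fn": "play_rows", "kwargs": {"targets": [0, 0, 0, 0, 0, 0, 0, 0, 0, 0, 0, 0, 0, 0, 0, 0], "grip": 5}}

```text
t: 19.8
tool_pos: [0.4411, 0.0576, 0.1085]
orientation: [-2.222, -2.221, 0.0]
force: [0.1, -0.6, -0.3]
opening: 0.0469
gripper_force: 0.0
```

Emit:
{"fn": "play_rows", "kwargs": {"targets": [0, 0, -1, 0, 0, 0, -3, 0, 0, 0, -6, 0, 0, 0, -9, 0, 0, 0, -12, 0, 0, 0, -14, 0, 0, 0, -15, 0, 0, 0, -15, 0]}}

```text
t: 20.47
tool_pos: [0.4426, 0.0577, 0.2617]
orientation: [2.22, 2.218, 0.005]
force: [0.1, 0.2, 0.5]
opening: 0.0499
gripper_force: 0.0
```

```bash
python3 - <<'E'
from h import *
go(.6315,-.0865,.20)
E
```

```text
shift cm [-14.4   18.87   6.26] roll -0.04 pos [0.4426 0.0577 0.2617] tilt [0.0048 0.0001] t 20.4667
```

Emit:
{"fn": "play_rows", "kwargs": {"targets": [-1.8, 2.5, 0, 0, -4, 5.5, 0, 0, -6.5, 8.5, 0.5, 0, -9, 11.5, 2, 0, -11.2, 14.5, 4, 0, -13.2, 17.2, 5, 0, -14.4, 18.9, 6, 0, -14.4, 18.9, 6, 0], "grip": 4}}

```text
t: 21.13
tool_pos: [0.6295, -0.0888, 0.1918]
orientation: [-2.22, -2.213, 0.008]
force: [0.2, -0.7, -0.0]
opening: 0.04
gripper_force: 0.0
```

Emit:
{"fn": "play_rows", "kwargs": {"targets": [0, 0, 0, 0, 0, 0, 0, 0, 0, 0, 0, 0]}}

```text
t: 21.38
tool_pos: [0.6296, -0.0857, 0.1989]
orientation: [-2.221, -2.221, -0.0]
force: [0.1, 0.9, 0.3]
opening: 0.0401
gripper_force: 0.0
```

```bash
python3 - <<'E'
from h import *
go(.6315,-.0865,.0828)
E
```

```text
shift cm [-0.08  0.19 11.61] roll -0.0 pos [ 0.6296 -0.0857  0.1989] tilt [0.     0.0002] t 21.3833
```

Emit:
{"fn": "play_rows", "kwargs": {"targets": [-0.1, 0.1, 0.5, 0, -0.1, 0.1, 2, 0, -0.1, 0.1, 4.5, 0, -0.1, 0.1, 7, 0, -0.1, 0.1, 9.5, 0, -0.1, 0.1, 11, 0, -0.1, 0.1, 11.5, 0, -0.1, 0.1, 11.5, 0]}}

```text
t: 22.05
tool_pos: [0.6299, -0.0868, 0.0824]
orientation: [-2.22, -2.22, 0.002]
force: [0.1, 0.0, 1.0]
opening: 0.0397
gripper_force: 0.0
```

Emit:
{"fn": "play_rows", "kwargs": {"targets": [0, 0, 0, 0, 0, 0, 0, 0, 0, 0, 0, 0, 0, 0, 0, 0, 0, 0, 0, 0, 0, 0, 0, 0], "grip": 0.9, "grip_force": 15}}

```text
t: 22.55
tool_pos: [0.6317, -0.0877, 0.0849]
orientation: [2.221, 2.22, 0.001]
force: [-1.6, -0.2, 6.2]
opening: 0.018
gripper_force: 15.0
```

Emit:
{"fn": "play_rows", "kwargs": {"targets": [0, 0, -0.5, 0, 0, 0, -1.5, 0, 0, 0, -3, 0, 0, 0, -5, 0, 0, 0, -8, 0, 0, 0, -11, 0, 0, 0, -14, 0, 0, 0, -16, 0]}}

```text
t: 23.22
tool_pos: [0.632, -0.0877, 0.2483]
orientation: [2.22, 2.218, 0.004]
force: [0.2, 0.2, 0.1]
opening: 0.0177
gripper_force: 15.0
```

```bash
python3 - <<'E'
from h import *
go(.4412,-.049,.20)
E
```

```text
shift cm [  3.86 -19.11   4.74] roll -0.04 pos [ 0.632  -0.0877  0.2483] tilt [ 0.0042 -0.0009] t 23.2167
```

Emit:
{"fn": "play_rows", "kwargs": {"targets": [0.3, -1.5, 0, 0, 1, -4.5, 0, 0, 1.7, -8, 0, 0, 2.4, -11.5, 0.5, 0, 3, -14.8, 1, 0, 3.5, -17.3, 2, 0, 3.8, -18.8, 3.5, 0, 3.8, -19.1, 5, 0]}}

```text
t: 23.88
tool_pos: [0.4387, -0.0489, 0.1945]
orientation: [2.221, 2.22, 0.002]
force: [-0.2, -0.4, -0.7]
opening: 0.0177
gripper_force: 15.0
```

Emit:
{"fn": "play_rows", "kwargs": {"targets": [0, 0, 2, 0, 0, 0, 4, 0, 0, 0, 5, 0, 0, 0, 5, 0, 0, 0, 5, 0]}}

```text
t: 24.3
tool_pos: [0.4401, -0.0493, 0.144]
orientation: [-2.222, -2.22, 0.0]
force: [-0.2, 0.8, -0.3]
opening: 0.0174
gripper_force: 15.0
```

```bash
python3 - <<'E'
from h import *
go(.4412,-.049,.0718)
E
```

```text
shift cm [0.03 0.11 7.22] roll -0.04 pos [ 0.4401 -0.0493  0.144 ] tilt [-0.0005  0.0002] t 24.3
```

Emit:
{"fn": "play_rows", "kwargs": {"targets": [0, 0.1, 0.5, 0, 0, 0.1, 1.5, 0, 0, 0.1, 3, 0, 0, 0.1, 4.5, 0, 0, 0.1, 5.5, 0, 0, 0.1, 6.1, 0, 0, 0.1, 6.4, 0, 0, 0.1, 6.4, 0]}}

```text
t: 24.97
tool_pos: [0.441, -0.0493, 0.0792]
orientation: [-2.222, -2.22, 0.001]
force: [0.9, 0.2, -1.0]
opening: 0.0178
gripper_force: 15.0
```

Emit:
{"fn": "play_rows", "kwargs": {"targets": [0, 0, 0.2, 0, 0, 0, 0.4, 0, 0, 0, 0.5, 0, 0, 0, 0.6, 0, 0, 0, 0.7, 0, 0, 0, 0.8, 0, 0, 0, 0.8, 0, 0, 0, 0.8, 0]}}

```text
t: 25.63
tool_pos: [0.4418, -0.0496, 0.0729]
orientation: [2.221, 2.22, 0.001]
force: [-3.1, -0.1, 8.0]
opening: 0.0177
gripper_force: 15.0
```

Emit:
{"fn": "play_rows", "kwargs": {"targets": [0, 0, 0, 0, 0, 0, 0, 0, 0, 0, 0, 0, 0, 0, 0, 0], "grip": 4}}

```text
t: 25.97
tool_pos: [0.4411, -0.0493, 0.0715]
orientation: [-2.222, -2.221, 0.0]
force: [0.2, -0.1, -0.2]
opening: 0.0383
gripper_force: 0.0
```

Emit:
{"fn": "play_rows", "kwargs": {"targets": [0, 0, -1, 0, 0, 0, -3, 0, 0, 0, -6, 0, 0, 0, -10, 0, 0, 0, -14, 0, 0, 0, -18, 0, 0, 0, -22, 0, 0, 0, -24, 0]}}

```text
t: 26.63
tool_pos: [0.4422, -0.0495, 0.3182]
orientation: [2.218, 2.217, 0.006]
force: [0.1, 0.1, 0.2]
opening: 0.0399
gripper_force: 0.0
```

Emit:
{"fn": "play_rows", "kwargs": {"targets": [0, 3, 0, 0, 0, 7, 0, 0, 0, 11, 0, 0, 0, 15, 0, 0, 0, 19, 0, 0, 0, 22, 0, 0, 0, 24, 0, 0, 0, 24, 0, 0]}}

```text
t: 27.3
tool_pos: [0.6833, -0.0493, 0.3093]
orientation: [-2.22, -2.219, 0.002]
force: [0.0, -0.1, -0.1]
opening: 0.0399
gripper_force: 0.0
```

```bash
python3 - <<'E'
from h import *
c=cam("side"); save(c,"pics/s5.png"); t=cam("top"); save(t,"pics/t5.png")
b=cv2.imread('pics/s5.png')[110:280,190:350]
cv2.imwrite('pics/c5.png',cv2.resize(b,None,fx=3.5,fy=3.5,interpolation=cv2.INTER_CUBIC))
cv2.imwrite('pics/d5.png',cv2.resize(cv2.imread('pics/t5.png')[130:275,100:420],None,fx=2.5,fy=2.5,interpolation=cv2.INTER_CUBIC))
E
```

```text
(no output)
```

View pics/c5.png

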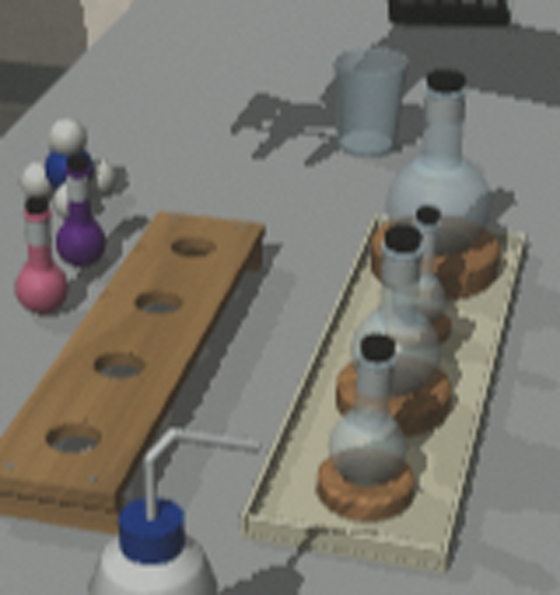

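View pics/d5.png

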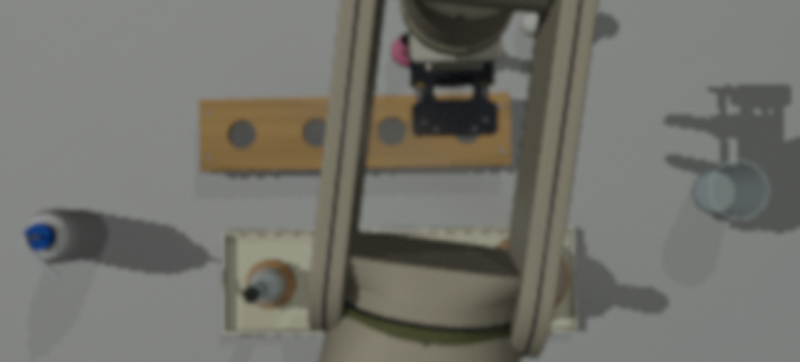

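All four sit on their own rings (side crop bungs at (446,80), (428,214), (402,240), (377,347)). Check flask tilt from the bungs in the side view.

```bash
python3 - <<'E'
from h import *
c=cam("side"); t=cam("top")
for k,u,v,z in(("250",446,80,.0223+.155),("25",428,214,.0135+.097),("100",402,240,.019+.129),("50",377,347,.0164+.109)):
    print(k,np.round(ray(c,190+u/3.5,110+(v-2)/3.5,z),4))
print("top50",np.round(ray(t,202,247.2,.1254),4))
E
```

```text
250 [ 0.4432 -0.1501  0.1773]
25 [ 0.4376 -0.0472  0.1105]
100 [0.4395 0.0736 0.148 ]
50 [0.4368 0.1777 0.1254]
top50 [0.4387 0.1685 0.1254]
```

Emit:
{"fn": "play_rows", "kwargs": {"targets": [-3, 0, 0, 0, -7, -1, 0, 0, -11, -3, 0, 0, -15, -5, 0, 0, -19, -7, 0, 0, -23, -9, 0, 0, -27, -11, 0, 0, -31, -13, 0, 0]}}

```text
t: 28.17
tool_pos: [0.5572, -0.3442, 0.3134]
orientation: [2.221, 2.219, 0.001]
force: [1.1, -0.4, -0.4]
opening: 0.0402
gripper_force: 0.0
```

Emit:
{"fn": "play_rows", "kwargs": {"targets": [-4, -2, 0, 0, -8, -4, 0, 0, -12, -6, 0, 0, -15, -8, 0, 0, -15, -10, 0, 0, -15, -12, 0, 0, -15, -12, 0, 0, -15, -12, 0, 0]}}

```text
t: 28.83
tool_pos: [0.4378, -0.493, 0.3133]
orientation: [2.223, 2.217, -0.0]
force: [-0.1, 0.4, -0.3]
opening: 0.0401
gripper_force: 0.0
```

```bash
python3 - <<'E'
from h import *
go(.4,-.4,.3)
for n,bb in(("top",(188,215,332,270)),("side",(270,125,335,220))):
    c=cam(n); save(c,f"pics/{n}6.png"); im=c["image"]; print(n)
    for b in blobs(im.max(2)<50,bb,6):
        print(np.round(b[:3],1),b[3],{k:np.round(ray(c,b[0],b[1],z)[:2],4) for k,z in(("25",.0135+.095),("50",.0164+.107),("100",.019+.127),("250",.0223+.153))})
    hsv=cv2.cvtColor(im,cv2.COLOR_RGB2HSV)
E
```

```text
shift cm [ 9.29 -3.8   1.31] roll -0.15 pos [ 0.4378 -0.493   0.3133] tilt [ 0.0013 -0.0014] t 28.8333
top
[200.2 247.2  19. ] (198, 245, 5, 5) {'25': array([0.4376, 0.1767]), '50': array([0.4388, 0.1741]), '100': array([0.4406, 0.1702]), '250': array([0.443 , 0.1652])}
[236.3 246.2  42. ] (233, 243, 8, 7) {'25': array([0.4378, 0.0707]), '50': array([0.439 , 0.0696]), '100': array([0.4408, 0.0679]), '250': array([0.4432, 0.0658])}
[277.5 245.3  14. ] (276, 244, 4, 4) {'25': array([ 0.4376, -0.0498]), '50': array([ 0.4388, -0.0492]), '100': array([ 0.4406, -0.0483]), '250': array([ 0.443 , -0.0471])}
[316.5 244.   62. ] (312, 240, 10, 9) {'25': array([ 0.4386, -0.1635]), '50': array([ 0.4398, -0.1613]), '100': array([ 0.4416, -0.158 ]), '250': array([ 0.4439, -0.1537])}
side
[297.5 209.1  51. ] (294, 206, 8, 7) {'25': array([0.4411, 0.1518]), '50': array([0.4375, 0.1765]), '100': array([0.4319, 0.2141]), '250': array([0.4246, 0.2628])}
[304.5 177.9  58. ] (300, 175, 10, 7) {'25': array([ 0.451 , -0.0041]), '50': array([0.447 , 0.0252]), '100': array([0.441 , 0.0695]), '250': array([0.4332, 0.127 ])}
[311.7 171.2  20. ] (309, 170, 6, 4) {'25': array([ 0.439 , -0.0469]), '50': array([ 0.4354, -0.0165]), '100': array([0.4299, 0.0297]), '250': array([0.4228, 0.0897])}
[316.7 132.9  44. ] (312, 131, 10, 5) {'25': array([ 0.4646, -0.3218]), '50': array([ 0.4602, -0.2834]), '100': array([ 0.4536, -0.2253]), '250': array([ 0.4451, -0.1499])}
```

```bash
python3 - <<'E'
from h import *
c=cam("top"); im=c["image"]; hsv=cv2.cvtColor(im,cv2.COLOR_RGB2HSV)
m=((hsv[...,0]<18)&(hsv[...,1]>85)&(hsv[...,2]>40)).astype(np.uint8)
for x0,x1 in((192,222),(224,260),(264,290),(292,330)):
    s=np.zeros_like(m); s[222:264,x0:x1]=m[222:264,x0:x1]
    print(cv2.boundingRect(s), s.sum())
for b in blobs(im.max(2)<50,(188,215,332,270),6): print(np.round(b[:2],1))
E
```

```text
(203, 234, 15, 19) 72
(230, 231, 25, 24) 153
(269, 235, 14, 10) 26
(293, 225, 27, 32) 198
[200.2 247.2]
[236.2 246.2]
[277.5 245.3]
[316.6 244. ]
```

```bash
python3 -c "
from plant import workorder
print(workorder.close_job())"
```

```text
the job is handed in; nothing more can be done
None
```

All four flasks are seated and at rest on the cork rings of their own size and the job is handed in; flask50 and flask100 lean about 0.1 rad (limit 0.2), the rings have not shifted, and the wash bottle and beaker were not touched.

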